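# Put a joint kit away from the infeed tray into its storage rack

### The arm

A 6-joint arm with a two-finger parallel gripper is mounted at the origin on the work surface. World frame = base frame: x ahead of the robot, y to its left, z up, the work surface at z = 0. Lengths are in mm, angles in rad, forces in N, time in s.
With the tool pointing down it reaches from about 275 to 825 mm from the base axis. Payload 5.2 kg.
Tool frame: the origin (TCP) lies at the very end of the fingers, on their centre line; the grasp point (between the pads) lies 19 mm behind it; z points along the fingers, y is the line along which they close (so a half turn about z gives the same grasp; the last joint's range is limited). The gripper opens to 93 mm and grips with 3 to 60 N. Pads are 15 mm wide; open, the fingers measure 128 mm over their backs; the gripper's body (75 mm by 188 mm) begins 65 mm behind the grasp point.
Start: joints at [1.015, 0.259, 1.535, -0, 1.348, -0.203], TCP at [190.018, 516.137, 181.253] pointing down, gripper open.
Joint ranges: [-3.14, 3.14], [-0.91, 2.08], [0.19, 2.58], [-1.22, 4.36], [0.22, 2.71], [-3.12, 3.12]. Speed limits (rad/s): [2.57, 2.57, 3.14, 3.14, 3.14, 3.14].

### API

Orientations are given as [roll, pitch, yaw] about the fixed x, y, z axes, in that order (R = Rz(yaw) Ry(pitch) Rx(roll)).
In Python, from bench import robot gives the robot as it stands. The module is installed in compiled form; this text tells all that it offers. Calls block until the motion is done:
- robot.move_ptp(position, orientation): joint-space move of the TCP to a pose.
- robot.move_linear(position, ori=None, speed=150, f_stop=None): straight line of the TCP; ori=None keeps the orientation; speed is the mean speed in mm/s. With f_stop (N) it stops when the force on the tool has changed by that much, and returns True; else False.
- robot.move_j(angles): joint-space move.
- robot.move_gripper(opening): opening from 0.0 (shut) to 1.0 (fully open); the grip force is fixed at half the most; returns when the fingers have stopped.
- robot.sleep(seconds).
- robot.inverse_kinematics(position, orientation): joint angles nearest the present ones, or None.
- robot.get_image(name): name is "side" or "top" or "wrist"; returns a dict with "img" (400x640x3 uint8, blue, green, red), "fovy" (degrees; the focal length in pixels is half the picture's height over the tangent of half this angle, whatever the lens; pixels are square), "cx", "cy" (the principal point, pixels), "eye" and "orientation" of the camera in the world. Camera axes: x right, y down, z forward; pixel columns grow to the right and rows downward; lengths in mm; the calibration is good to about 2 mm. The wrist camera is an equidistant fisheye: a pixel r from the principal point sees the ray r / f radians off the axis. A picture is of the moment at which its call begins. There is no depth.
A pose or a line that the arm cannot do raises robot.MotionError and nothing moves.
- robot.hand_in(): hands the job in; it is judged then, once.
Readings, each from a call of its own:
- robot.current_t(): time.
- robot.current_qpos(): joint angles.
- robot.current_joint_vel(): joint speeds.
- robot.current_joint_efforts(): joint torques, N m.
- robot.current_tcp_pos(): TCP position.
- robot.current_eef_rot(): TCP orientation.
- robot.current_contact_force(): force on the tool from outside, world axes, zero at the start.
- robot.current_ft_torque(): the same for the moment, N m.
- robot.current_gripper_width(): opening from 0.0 (shut) to 1.0 (fully open).
- robot.current_finger_force(): force on a finger pad.
Only numpy, scipy, OpenCV 4.12 (cv2) and the standard library are available. Lean on these libraries where they do the work, as an engineer would, in place of code of your own. Each camera call takes 0.05 s, during which the arm holds its last target. There are 200 camera calls.

### The job

Move the row of four robot-joint parts (motor, gearbox, hub and bearing housing) from the grey infeed tray to the aluminium storage rack, each one standing upright and fully home in the pocket of the nest of its own colour, so that the row on the rack takes the order of the nests. Set each part down gently rather than dropping it, and leave the roll of tape and the mug where they are.

Things in the scene. Friction and masses are not known exactly. Their poses are not given: they have to be found in the camera images.
- motor_center (a point): Black motor, 42 x 42 mm square (sides along x, y), bright bottom cap, 54 mm high plus thin shaft to 68 mm. Loose, 0.2-0.4 kg, upright in a bay of the grey tray. Point: on its axis, 32 mm above its underside, where to grasp from above; z up. Four bays in a row 80 mm apart, left or right of the robot; bay floor 30 mm above the table, ribs 7 mm above the floor; parts turned up to 0.3 rad.
- gearbox_center (a point): Blue round gearbox, 44 mm diameter with two thin dark bands, 10 mm steel shaft on top, 68 mm overall. Loose, 0.25-0.5 kg, upright in a bay of the grey tray. Point: on its axis, 32 mm above its underside, where to grasp from above; z up.
- hub_center (a point): Green hub: a disc 52 mm diameter, 8 mm thick, and on it a round neck 34 mm diameter up to 62 mm; dark bore on top. Pinch the neck, fingertips above the disc. Loose, 0.17-0.35 kg, upright in a bay of the grey tray. Point: on its axis, 32 mm above its underside, where to grasp from above; z up.
- housing_center (a point): Yellow bearing housing: a square flange 52 x 52 x 8 mm (sides along x, y), and on it a round barrel 40 mm diameter up to 60 mm; bright ring on top. Pinch the barrel, fingertips above the flange. Loose, 0.17-0.35 kg, upright in a bay of the grey tray. Point: on its axis, 32 mm above its underside, where to grasp from above; z up.
- motor_nest: Black nest for the motor, square pocket 52 x 52 mm. Fixed; 76 x 76 x 14 mm plate on the storage rack, one of a row of four 80 mm apart. Origin: centre of its underside, 50 mm above the table; x, y along its sides, z up. Pocket 8 mm deep: its floor is 6 mm above the origin, and a part fully home has its point 38 mm above the origin.
- gearbox_nest: Blue nest for the gearbox, round pocket 54 mm diameter. Fixed; 76 x 76 x 14 mm plate on the storage rack, one of a row of four 80 mm apart. Origin: centre of its underside, 50 mm above the table; x, y along its sides, z up. Pocket 8 mm deep: its floor is 6 mm above the origin, and a part fully home has its point 38 mm above the origin.
- hub_nest: Green nest for the hub, round pocket 62 mm diameter. Fixed; 76 x 76 x 14 mm plate on the storage rack, one of a row of four 80 mm apart. Origin: centre of its underside, 50 mm above the table; x, y along its sides, z up. Pocket 8 mm deep: its floor is 6 mm above the origin, and a part fully home has its point 38 mm above the origin.
- housing_nest: Yellow nest for the bearing housing, square pocket 62 x 62 mm. Fixed; 76 x 76 x 14 mm plate on the storage rack, one of a row of four 80 mm apart. Origin: centre of its underside, 50 mm above the table; x, y along its sides, z up. Pocket 8 mm deep: its floor is 6 mm above the origin, and a part fully home has its point 38 mm above the origin.
- tape: Red roll of tape lying flat on the table between the tray and the rack, 52 mm diameter, 24 mm high, loose; origin at the centre of its underside. Not to be disturbed.
- mug: White mug standing beyond the tray and the rack, 80 mm diameter, 90 mm high, loose; origin at the centre of its underside. Not to be disturbed.
There are look-alikes about, which are no part of the job. Leave any red look-alike of the part that bears housing_center alone.

How it is judged:
By the outcome, as a careful person would: the job done as asked, in the order asked, and still so for the second after the job is handed in, with the robot touching nothing.
It also fails if it takes over 99 s, if anything falls off the work surface, if the arm or the gripper's body presses on something with over 40 N, if the wrist force passes 120 N, or if a joint passes its speed limit or range.

## Working session

There is one attempt and no reset: what is moved stays moved. The work goes in short steps, each a Python script; the robot and the scene stay as the last script left them, time stands still between calls to the robot, and variables do not carry over. Pictures are saved under pics/ and viewed, at most 14 in all, crops included, and the job is handed in when it is done.

```bash
mkdir -p pics
python3 - <<'E'
from bench import robot
import cv2
for n in ("top","side"):
    d=robot.get_image(n); cv2.imwrite(f"pics/{n}0.png",d["img"])
    print(n,d["fovy"],d["cx"],d["cy"],d["eye"],d["orientation"])
print(robot.current_t(),robot.current_eef_rot())
E
```

```text
top 51.58751803281319 317.0113140270108 194.4409299732998 [ 553.96661642    1.33055829 1237.53801595] [-3.09551898 -0.01050235 -1.58093808]
side 46.93622245954011 318.8114925619687 207.52594514125744 [ 180.51253576 -779.67412593  731.75026806] [-2.19892394 -0.01825418 -0.5129861 ]
0.1 [-3.14002463e+00 -3.02724901e-04  2.78877450e+00]
```

View pics/top0.png

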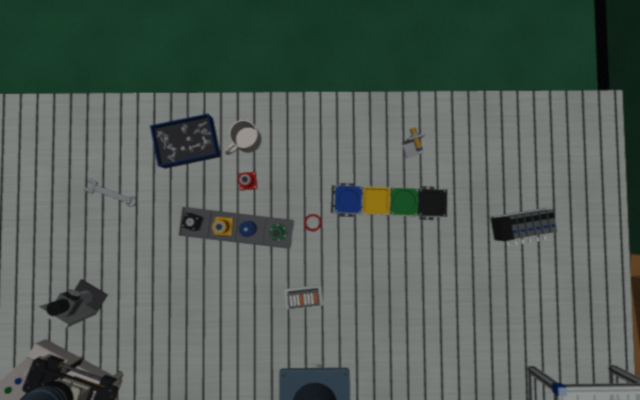

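View pics/side0.png

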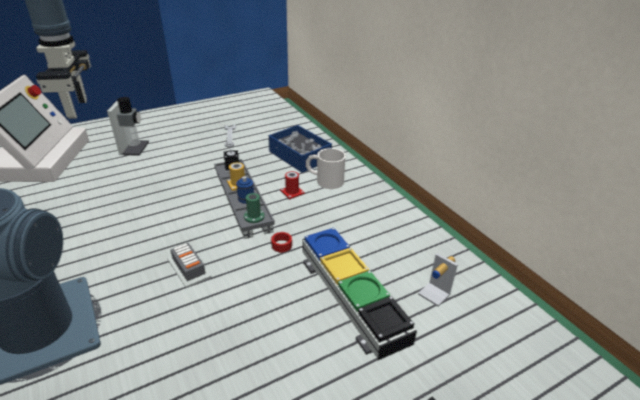

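The top view shows the tray on the left, from left to right: motor (192,222), housing (222,226), gearbox (248,229), hub (278,232). The rack on the right goes blue (348,200), yellow (376,201), green (404,202), black (432,203). The red look-alike is at (247,180), the tape at (313,222) and the mug at (244,136). Next come close wrist views of the tray and the rack.

```bash
cat > h.py <<'E'
from bench import robot
import cv2, numpy as np, json
from scipy.spatial.transform import Rotation as R
def ray(d,u,v):
    f=200/np.tan(np.radians(d["fovy"])/2); x,y=(u-d["cx"])/f,(v-d["cy"])/f
    if d["name"]=="wrist":
        r=np.hypot(x,y); c=np.array([x*np.sinc(r/np.pi),y*np.sinc(r/np.pi),np.cos(r)])
    else: c=np.array([x,y,1.])
    c=R.from_euler("xyz",d["orientation"]).apply(c); return c/np.linalg.norm(c)
def at_z(d,u,v,z):
    r=ray(d,u,v); e=np.array(d["eye"]); return e+r*(z-e[2])/r[2]
def tri(obs):
    A=np.zeros((3,3));b=np.zeros(3)
    for d,u,v in obs:
        r=ray(d,u,v);P=np.eye(3)-np.outer(r,r);A+=P;b+=P@np.array(d["eye"])
    p=np.linalg.solve(A,b)
    return p,[float(np.linalg.norm(np.cross(ray(d,u,v),p-np.array(d["eye"])))) for d,u,v in obs]
def shot(name,tag):
    d=robot.get_image(name); cv2.imwrite(f"pics/{tag}.png",d["img"])
    m={k:(np.asarray(d[k]).tolist()) for k in ("fovy","cx","cy","eye","orientation")}; m["name"]=name
    json.dump(m,open(f"pics/{tag}.json","w")); return m
def load(tag): return json.load(open(f"pics/{tag}.json"))
E
python3 - <<'E'
from h import *
d=shot("top","top1"); np.set_printoptions(precision=0,suppress=True)
T=[at_z(d,*p,95) for p in [(192,222),(222,226),(248,229),(278,232)]]
N=[at_z(d,*p,64) for p in [(348,200),(376,201),(404,202),(432,203)]]
print(np.array(T),np.array(N),at_z(d,313,222,24),at_z(d,244,136,90))
def look(row,tag):
    c=np.mean(row,0); t=np.append((row[0]-row[3])[:2],0); t/=np.linalg.norm(t)
    # closing axis (tool y) perpendicular to row; tool x along row
    yaw=np.arctan2(t[1],t[0]); yaw=min((yaw,yaw-np.pi,yaw+np.pi),key=lambda a:abs(a-2.0) )
    for i,s in enumerate((60,-60)):
        p=c+s*t; p[2]=240
        robot.move_ptp(p,[np.pi,0,yaw]); m=shot("wrist",f"{tag}{i}")
        print(tag,i,yaw,robot.current_qpos(),np.array(m["eye"]),robot.current_t())
look(T,"tray"); look(N,"rack")
for t in("tray","rack"):
    cv2.imwrite(f"pics/{t}.png",np.vstack([cv2.imread(f"pics/{t}{i}.png") for i in (0,1)])[:, :][:800])
    a=[cv2.imread(f"pics/{t}{i}.png") for i in (0,1)]
E
```

```text
[[534. 333.  95.]
 [522. 251.  95.]
 [513. 179.  95.]
 [504.  97.  95.]] [[ 591.  -99.   64.]
 [ 588. -179.   64.]
 [ 584. -259.   64.]
 [ 580. -338.   64.]] [529.   1.  24.] [772. 191.  90.]
tray 0 1.444742328352344 [0. 0. 1. 0. 2. 0.] [534. 340. 445.] 1.7417
tray 1 1.444742328352344 [0. 0. 1. 0. 1. 0.] [519. 221. 445.] 2.3417
rack 0 1.5253078175699215 [-0.  0.  1.  0.  2. -0.] [592. -92. 445.] 3.625
rack 1 1.5253078175699215 [-1.  0.  1.  0.  2. -1.] [ 586. -213.  445.] 4.225
```

View pics/tray0.png

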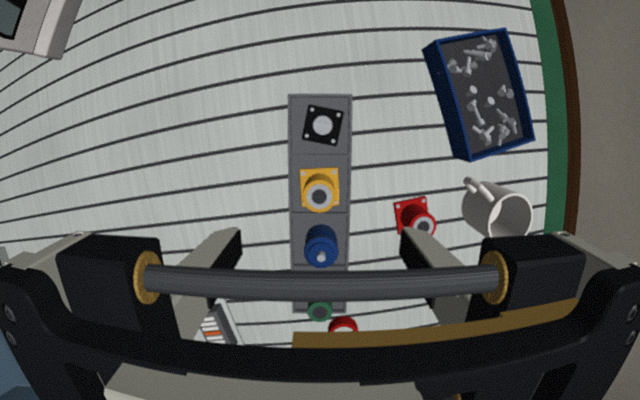

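View pics/rack0.png

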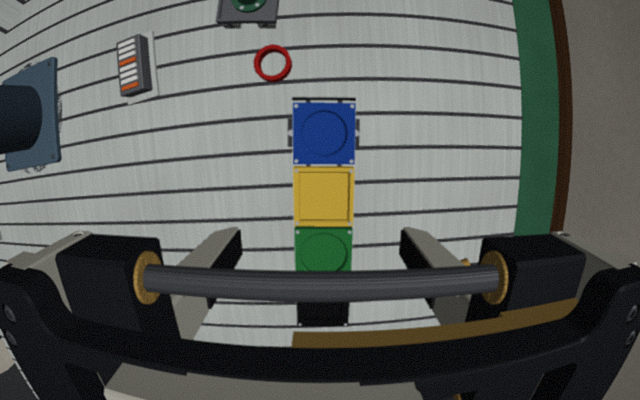

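The view over the tray shows the motor at (322,124), housing top ring (320,195), gearbox (321,250) and hub (319,311), with the red look-alike outside the tray at (415,215). Over the rack, the nests are blue (323,132), yellow (323,197), green (322,253) and black (323,310). Now enlarged crops of both stations.

Run:
```python
import cv2,numpy as np
for t in("tray","rack"):
    a=[]
    for i,y0 in ((0,80),(1,0)):
        im=cv2.imread(f"pics/{t}{i}.png")[y0:y0+240 ,260:390]
        im=cv2.resize(im,None,fx=2.5,fy=2.5,interpolation=cv2.INTER_CUBIC)
        im=np.clip(im.astype(float)*1.3,0,255).astype(np.uint8)
        a.append(im)
    cv2.imwrite(f"pics/{t}_c.png",np.hstack(a))
```

```text
(no output)
```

View pics/tray_c.png

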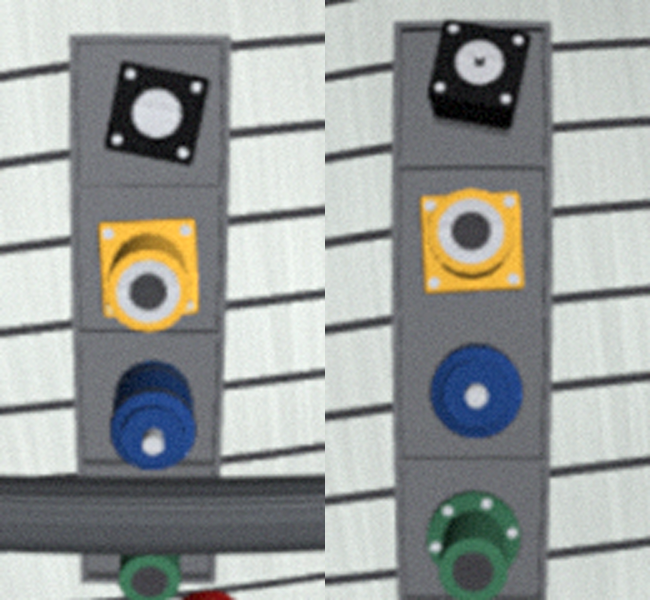

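View pics/rack_c.png

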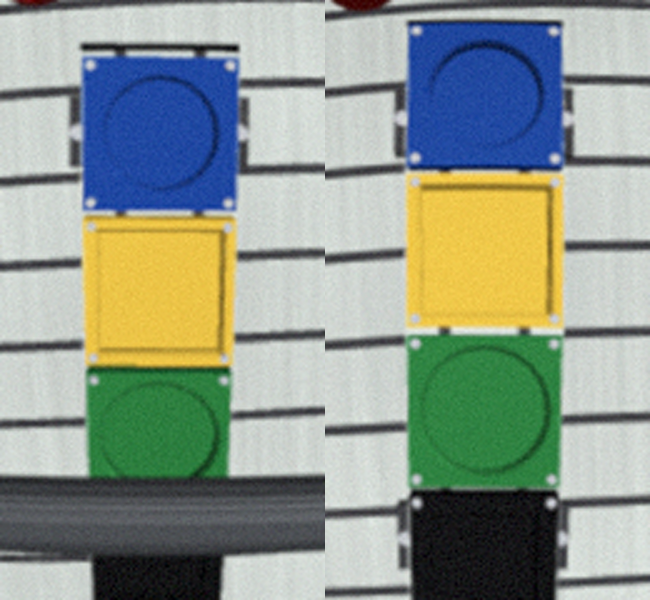

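The tray crops show all four parts in two views. From the corner dots and top centres I can work out their positions and turns. The rack crops show the nest corner screws clearly. I will triangulate both.

```bash
cat > meas.py <<'E'
from h import *
np.set_printoptions(precision=1,suppress=True)
y0=(80,0)
def px(i,c): return ((c[0]+.5)/2.5-.5+260,(c[1]+.5)/2.5-.5+y0[i])
def T2(t,a,b): 
    return tri([(load(t+"0"),*px(0,a)),(load(t+"1"),*px(1,b))])
P={}
if 1:
    m=[T2("tray",a,b) for a,b in zip([(130,73),(197,87),(183,152),(117,140)],[(128,28),(193,40),(181,99),(115,87)])]
    M=np.array([x[0] for x in m]); P["motor"]=M.mean(0)
    e=M[1]-M[0]+M[2]-M[3]; P["motor_yaw"]=np.arctan2(e[1],e[0]); print("motor dots",M,[max(x[1]) for x in m])
    for n,a,b in (("housing",(149,291),(145,231)),("gearbox",(153,441),(152,396)),("hub",(149,580),(147,572))):
        p,r=T2("tray",a,b); P[n]=p; print(n,p,r)
    d=load("tray1"); F=np.array([at_z(d,*px(1,c),38) for c in [(96,196),(194,192),(200,287),(102,293)]])
    e=F[1]-F[0]+F[2]-F[3]; P["housing_yaw"]=np.arctan2(e[1],e[0]); print("flange",F.mean(0),np.linalg.norm(e)/2)
    N={}
    dots={"gearbox":([(90,65),(231,65),(231,203),(90,203)],[(90,31),(229,31),(230,158),(90,158)]),
          "housing":([(92,227),(228,228),(223,357),(95,357)],[(90,183),(230,183),(230,319),(90,319)]),
          "hub":([(95,380),(223,380)],[(90,344),(229,344)])}
    for n,(A,B) in dots.items():
        q=np.array([T2("rack",a,b)[0] for a,b in zip(A,B)]); N[n]=q.mean(0); print("nest",n,q[:,2],q.mean(0),np.linalg.norm(q[1]-q[0]))
    d=load("rack1"); q=np.array([at_z(d,*px(1,c),64) for c in [(90,344),(229,344),(226,480),(91,480)]]);N["hub"]=q.mean(0)
    q2=np.array([at_z(d,*px(1,c),64) for c in [(92,502),(226,502)]])
    e=(N["hub"]-N["gearbox"])[:2]/2; N["motor"]=N["hub"]+np.append(e,0)
    print("row step",e,np.linalg.norm(e),"black edge->centre dist",np.linalg.norm(N["motor"]-q2.mean(0)), "hub same",np.linalg.norm(N["hub"]-q[:2].mean(0)))
    N["yaw"]=np.arctan2(-e[1],-e[0])
if __name__=="__main__": print("parts",P);print("nests",N)
E
python3 meas.py
```

```text
motor dots [[526.  360.8  85.2]
 [555.5 350.6  85.6]
 [545.7 321.3  84.9]
 [516.2 330.7  86.6]] [0.008276898568913942, 0.18253283325974684, 0.06955123319879253, 0.04164981005436559]
housing [521.6 259.2  90.9] [0.42243970526415103, 0.4224397052642552]
gearbox [514.7 183.9  93.3] [0.11769278310957641, 0.11769278310976805]
hub [501.8  99.6  90.5] [0.12486255923211, 0.12486255923218596]
flange [522.4 259.3  38. ] 50.99384795694214
nest gearbox [66.  66.1 66.4 66.3] [ 595.7 -101.5   66.2] 68.42865589028067
nest housing [64.  65.7 64.4 64.2] [ 591.9 -181.6   64.6] 67.72930656635674
nest hub [65.2 65.3] [ 589.7 -227.6   65.3] 67.26016985548853
row step [ -3.9 -80.1] 80.19767565773395 black edge->centre dist 34.63088686299659 hub same 34.14400505329718
parts {'motor': array([535.9, 340.8,  85.6]), 'motor_yaw': np.float64(-0.320073480062913), 'housing': array([521.6, 259.2,  90.9]), 'gearbox': array([514.7, 183.9,  93.3]), 'hub': array([501.8,  99.6,  90.5]), 'housing_yaw': np.float64(-0.07537827201616289)}
nests {'gearbox': array([ 595.7, -101.5,   66.2]), 'housing': array([ 591.9, -181.6,   64.6]), 'hub': array([ 587.9, -261.7,   64. ]), 'motor': array([ 584. , -341.8,   64. ]), 'yaw': np.float64(1.5219810618294367)}
```

The heights agree with the text: motor face 85 (expected 84), housing 91 (90), hub 90 (92), rims about 65 (64), row step 80. I'll do the motor first, with a check.

```bash
cat > job.py <<'E'
from meas import *
def pick_place(n,do_place=True):
    ya={"motor":P["motor_yaw"]+np.pi/2,"housing":P["housing_yaw"]+np.pi/2}.get(n,1.4447)
    x,y=P[n][:2]; o=[np.pi,0,ya]
    robot.move_ptp([x,y,170],o); robot.move_linear([x,y,75],speed=200)
    hit=robot.move_linear([x,y,43],speed=80,f_stop=10)
    robot.move_gripper(0.0)
    w=robot.current_gripper_width()*93
    robot.move_linear([x,y,60],speed=60); robot.move_linear([x,y,170],speed=200)
    print(n,"hit",hit,"width",w,"lifted",robot.current_gripper_width()*93,robot.current_finger_force(),robot.current_contact_force(),robot.current_t())
    x,y=N[n][:2]; o=[np.pi,0,N["yaw"]]
    robot.move_ptp([x,y,170],o); robot.move_linear([x,y,90],speed=150); robot.sleep(.2)
    s=robot.move_linear([x,y,66.5],speed=25,f_stop=5)
    print(" placed stop",s,"tcp",np.array(robot.current_tcp_pos()),np.array(robot.current_contact_force()),robot.current_gripper_width()*93)
E
python3 - <<'E' | tail -4
from job import *
pick_place("motor")
shot("top","topm");shot("side","sidem");shot("wrist","wm")
print(robot.current_t())
E
```

```text
row step [ -3.9 -80.1] 80.19767565773395 black edge->centre dist 34.63088686299659 hub same 34.14400505329718
motor hit False width 41.821147247810664 lifted 41.408828250773865 29.992706179618835 [-0.8  1.  -3.6] 9.6333
 placed stop True tcp [ 583.6 -341.6   69. ] [-0.7 -0.4  4.9] 41.42311005252379
13.875
```

The motor reached z = 69.0, which is the fully home height. I'll release it and carry on, releasing each part only if it reads home.

```bash
cat >> job.py <<'E'
def release():
    p=np.array(robot.current_tcp_pos())
    if not 67<p[2]<71.5: print("NOT HOME",p); raise SystemExit
    robot.move_gripper(1.0); robot.move_linear([p[0],p[1],170],speed=150)
E
python3 - <<'E' | tail -n +12
from job import *
release()
for n in ("hub","housing","gearbox"):
    pick_place(n); release()
robot.move_ptp([520,60,240],[np.pi,0,1.5]); robot.sleep(.3)
shot("top","tope");d=shot("side","sidee")
im=cv2.imread("pics/sidee.png")[190:370,220:460]; cv2.imwrite("pics/sidee_c.png",cv2.resize(im,None,fx=3,fy=3,interpolation=cv2.INTER_CUBIC))
im=cv2.imread("pics/tope.png")[100:260,160:460]; cv2.imwrite("pics/tope_c.png",cv2.resize(im,None,fx=2.6,fy=2.6,interpolation=cv2.INTER_CUBIC))
print(robot.current_t())
E
```

```text
row step [ -3.9 -80.1] 80.19767565773395 black edge->centre dist 34.63088686299659 hub same 34.14400505329718
hub hit False width 33.18839223083791 lifted 33.070273913435976 29.99921590089798 [-0.6  0.7 -3.5] 20.6
 placed stop True tcp [ 587.3 -261.5   68.9] [-0.2 -0.7  4.8] 33.030671682827816
housing hit False width 39.12142311239713 lifted 39.09512751036355 29.99525249004364 [ 0.   0.5 -2.3] 30.65
 placed stop True tcp [ 591.3 -181.4   68.7] [-0.6  0.1  3.6] 39.08656201000628
gearbox hit False width 41.463840043905876 lifted 41.084318636652334 29.993862592382357 [ 1.5 -0.7 -3.6] 40.375
 placed stop True tcp [ 595.3 -101.4   68.9] [-1.1  0.4  4.1] 41.30166036115443
46.175
```

View pics/sidee_c.png

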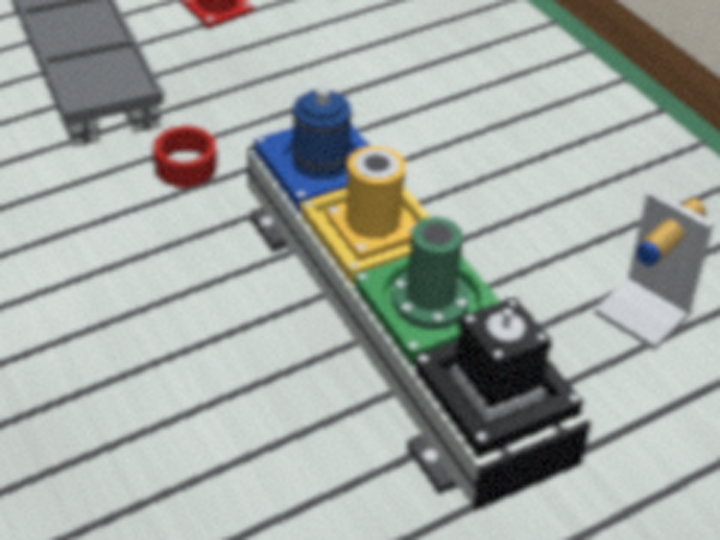

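View pics/tope_c.png

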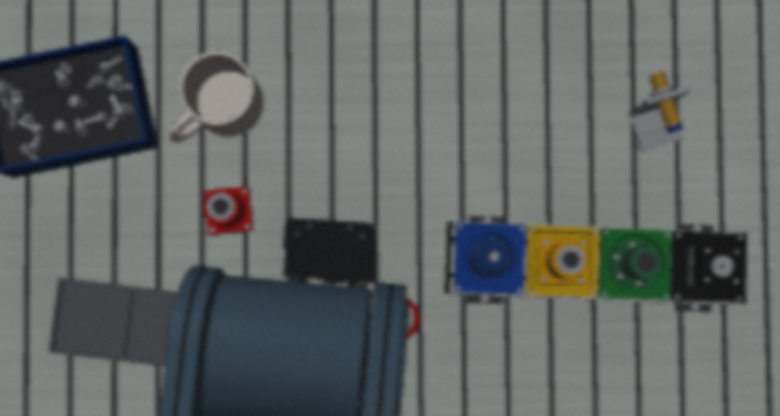

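Both views show all four parts upright inside the pockets of their own colours: blue (320,130), yellow (375,190), green (435,270) and black (505,350) in the side crop. The tape, mug and red look-alike have not moved, and the gripper is clear of everything.

```bash
python3 -c "
from bench import robot
print(robot.hand_in())"
```

```text
the job is handed in; nothing more can be done
None
```

The job is handed in: all four parts stand upright and fully home in the nests of their own colours, finished at about 46 s, and the tape, mug and red look-alike were left where they were.

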